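Let the thick dowel out of its dispenser

ROBOT

A 7-joint arm with a two-finger parallel gripper is mounted at the origin on a cart in front of the work surface, level with it; the furniture and walls round the work are solid. World frame = base frame: x ahead of the robot, y to its left, z up, the work surface at z = 0. Lengths are in m, angles in rad, forces in N, time in s.
With the tool pointing down it reaches from about 0.425 to 0.875 m from the base axis. Payload 4.7 kg.
Tool frame: the origin (TCP) lies midway between the tips of the shut fingers; the grasp point (between the pads) lies 19 mm behind it; x points along the fingers, y is the direction in which the jaws open and shut, and the axes are right-handed (so a half turn about x gives the same grasp; the last joint's range is limited). The gripper opens to 87 mm and grips with 3 to 60 N. Pads are 19 mm wide; open, the fingers measure 117 mm over their backs; the gripper's body (75 mm by 190 mm) begins 51 mm behind the grasp point.
Start: joints at [-1.142, 0.321, -0.07, 1.45, 0.023, 1.371, -0.057], TCP at [0.262, 0.595, 0.223] pointing down, gripper open.
Joint ranges: [-2.86, 2.86], [-0.3, 2.09], [-1.38, 1.24], [0.06, 2.45], [-1.56, 4.7], [0.09, 2.05], [-2.69, 2.69]. Speed limits (rad/s): [2.57, 2.57, 3.14, 3.14, 3.14, 3.14, 3.14].

INTERFACE

Orientations are given as a rotation vector (axis times angle).
In Python, from bench import ctrl gives the robot as it stands. The module is installed in compiled form; this text tells all that it offers.
- The arm moves only by the tool servo_tool, never from a script. Its arguments are lists of equal length, an entry for each row: "dp": the shift along the tool's x, y, z in units of 25 mm (1.0 is 25 mm), a list of three; "yaw": the turn about the tool's x in units of 6 degrees (1.0 is 6 degrees). A call has exactly 5 rows; each row shifts and turns the commanded pose from where the row before left it, along the tool's axes as they then stand; what a row does not reach is not made up. A row lasts 1/10 s, in which the tool goes at most 50 mm and 8.59 degrees, less where a joint would pass 70% of its speed; a pose out of reach is approached as far as the arm can. A call is refused whole if a number of a shift passes 1 or a number of a turn 1, either way. A call with a gripper value outside its range is refused whole. "fingers" is the opening, from 0 (shut) to 1 (fully open), set as the call begins (left out, the last holds). The fingers move at their own pace and stop on an object; "grip_force" is the grip in N (left out, the last holds). Time passes only in rows, so rows that do not move let the fingers close, or fill a call up. It gives the time, the measured TCP pose, the force and the opening at its end, in the units of the state.
- ctrl.get_state(): the state, without advancing time (a new reading comes with each control period).
- ctrl.get_image(name): name is "side" or "top"; returns (picture, depth): 480x640x3 uint8, red, green, blue; 480x640 float32, m along the optical axis (not along the pixel's ray), 0 where there is no reading.
- ctrl.camera_info(name): a dict with "fx", "fy", "cx", "cy" (pixels), "extrinsics" (4x4, takes a point from world to camera coordinates). Camera axes: x right, y down, z forward; pixel columns grow to the right and rows downward; lengths in m; the calibration is good to about 2 mm. A picture is of the moment at which its call begins. camera_info takes no time and is no camera call.
- ctrl.close_job(): hands the job in, once; it reports no verdict.
Trained networks look in the newest picture that a camera, given by its name, has taken for a name from the list of things; names that differ only in an ending like _2 or _b are one class to them, and where a whole thing is asked for, a point or a joint stands for the part that bears it (a point fixed in the world has none). Each returns a list of dicts, best first, with "score" (0 to 1); they miss things now and then, are a little off and sometimes report something else, mostly with a low value. They report only what shows in the picture. A call takes as long as a camera call. They do not tell look-alikes from the thing itself.
- ctrl.search_frame(camera, label): "extent" ([left, top, right, bottom] in pixels, round what is visible of it).
- ctrl.cut_out(camera, label): "region" (480x640 bool, what is visible of it) and "extent" ([left, top, right, bottom] in pixels, round what is visible of it).
The state is a dict: "time": time; "joint_positions": joint angles; "qd": joint speeds; "joint_torque": joint torques, N m; "position": TCP position; "tool_rot": TCP orientation; "ft_force": force on the tool from outside, world axes, zero at the start; "torque": the same for the moment, N m; "grip_width": opening from 0.0 (shut) to 1.0 (fully open).
Only numpy, scipy, OpenCV 4.12 (cv2) and the standard library are available. Lean on these libraries where they do the work, as an engineer would, in place of code of your own. Each camera call takes 0.05 s, during which the arm holds its last target.

TASK

Two dowel dispensers stand on the bench, one holding a thick dowel behind its gate and the other a thin one. Push the press pad of the rocker on the thick dowel's dispenser all the way down with the fingertips and keep it down until the dowel has rolled under the lifted gate into the catch tray, then let go so that the gate swings shut. Do not touch either dowel, leave the other dispenser's rocker alone with its dowel behind the gate, and leave everything else on the bench where it is.

Things in the scene. Friction and masses are not known exactly. Their poses are not given: they have to be found in the camera images.
- dispenser_thick: Wooden dowel dispenser screwed to the bench, base 155 x 120 mm, holding the thick dowel. The two are identical but for the dowel and may swap places. Origin on the bench under it; +x uphill along its ramp (roughly away from the robot), +y toward the ramp lane (33 mm wide, at y = +60 mm, slope 14 degrees). Gate at x = +12 mm; rocker pivot pin along x at x = -12, y = -10, z = 85 mm, in cheeks 97 mm high.
- dispenser_thin: Wooden dowel dispenser screwed to the bench, base 155 x 120 mm, holding the thin dowel. The two are identical but for the dowel and may swap places. Origin on the bench under it; +x uphill along its ramp (roughly away from the robot), +y toward the ramp lane (33 mm wide, at y = +60 mm, slope 14 degrees). Gate at x = +12 mm; rocker pivot pin along x at x = -12, y = -10, z = 85 mm, in cheeks 97 mm high.
- rocker_thick (a joint): Rocker of the dispenser with the thick dowel: a wooden see-saw, metal gate plate hung on the +y arm, press pad on the -y arm. Rad: 0 = gate shut (sprung), grows as the pad goes down, hard stop 0.42 (30 mm of pad travel, 3.5 N at first, 5 N at the stop). The dowel passes only beyond about 0.3 rad; it is in the tray about a second later. Springs shut when let go.
- rocker_thin (a joint): Rocker of the dispenser with the thin dowel: a wooden see-saw, metal gate plate hung on the +y arm, press pad on the -y arm. Rad: 0 = gate shut (sprung), grows as the pad goes down, hard stop 0.42 (30 mm of pad travel, 3.5 N at first, 5 N at the stop). Not to be pressed. Springs shut when let go.
- pad_thick (a point): Centre of the top face of that rocker's press pad (36 x 32 mm, flat wood), 75 mm from the pivot; 96 mm above the bench while shut, about 65 mm when fully down; the pad tilts with the rocker.
- pad_thin (a point): Centre of the top face of that rocker's press pad (36 x 32 mm, flat wood), 75 mm from the pivot; 96 mm above the bench while shut, about 65 mm when fully down; the pad tilts with the rocker.
- tray_thick (a point): Centre of the floor of the walled catch tray at the foot of the thick dowel's ramp, on the robot's side; inside 45 mm along the ramp by 33 mm, floor 10 mm and wall tops 36 mm above the bench.
- dowel_thick_center (a point): Centre of the thick dark wood dowel, 22 mm diameter, 30 mm long, loose, lying across the ramp against the uphill side of the gate, about 45 mm above the bench (21 mm once in the tray).
- dowel_thin_center (a point): Centre of the thin dark wood dowel, 12 mm diameter, 30 mm long, loose, lying across the other ramp against its gate, about 38 mm above the bench.
- bush_wood: Turned wooden peg bush, 17 mm wide, 26 mm tall, standing on the bench beside the tray of the dispenser with the thick dowel; bystander. Origin under its centre.
- nut_bone: Pale bone bar 23 x 54 x 8 mm lying beside the tray of the other dispenser; bystander. Origin under its centre.
- bush_white: White turned peg bush, 17 mm wide, 26 mm tall, standing on the bench behind the dispenser with the thin dowel; bystander. Origin under its centre.
- dowel_thick: The thick dowel itself; its origin lies on its surface and turns with it, so use its centre point.
- dowel_thin: The thin dowel itself; its origin lies on its surface, so use its centre point.
Not all that is in view belongs to the job. What is shaped like the dispenser_thin but orange is not meant.

How it is judged:
On the way, in this order (a step that is already met when the one before it is completed fails the run):
1. the rocker of the thick dowel's dispenser is pressed (value of joint rocker_thick above 0.18 rad), for 0.05 s.
2. the thick dowel has rolled into the catch tray (x of dowel_thick_center in the frame of dispenser_thick between -0.068 and -0.022 m and y of dowel_thick_center in the frame of dispenser_thick between 0.04 and 0.08 m and height (world z) of dowel_thick_center below 0.03 m), for 0.2 s.
At the end, for the whole second after the job is handed in: The centre of the thick dowel lies inside its dispenser's catch tray (x -68 to -22 mm, y 40 to 80 mm in the dispenser's frame, under 30 mm above the bench); both rockers are back within 0.05 rad of shut; the thin dowel is within 20 mm of its start (all of step 2 and value of joint each of rocker_thick, rocker_thin below 0.05 rad and distance of dowel_thin_center from where it was at the start of the episode below 0.02 m); the robot touches nothing.
It fails at once if the robot touches a dowel (contact force between any of the fingers, the arm and dowel_thick above 0.3 N or contact force between any of the fingers, the arm and dowel_thin above 0.3 N).
It fails at once if the thick dowel is lifted (height (world z) of dowel_thick_center above 0.075 m).
It fails at once if the thin dowel leaves its place behind the gate (distance of dowel_thin_center from where it was at the start of the episode above 0.03 m).
It fails at once if the other rocker is pressed (value of joint rocker_thin above 0.1 rad).
It fails at once if a bystander is pushed away or lifted (distance of any of bush_wood, nut_bone, bush_white from where it was at the start of the episode above 0.03 m).
It also fails if it takes over 30 s, if anything falls off the work surface, if the arm or the gripper's body presses on something with over 40 N, if the wrist force passes 120 N, or if a joint passes its speed limit or range.

## Working session

There is one attempt and no reset: what is moved stays moved. The work goes in short steps, Python scripts to look and compute and a tool call to move; the robot and the scene stay as the last step left them, time stands still between calls to the robot, and variables do not carry over. Pictures are saved under pics/ and viewed, and the job is handed in when it is done.

Besides the shell and the picture viewer there is one more tool, called after "Request:" as name(argument=value, ...), one argument or row to a line, values as JSON. servo_tool: Moves the arm, as the interface text tells. Its arguments: {"type":"object","properties":{"dp":{"type":"array","items":{"type":"array","items":{"type":"number"}}},"yaw":{"type":"array","items":{"type":"number"}},"fingers":{"type":"number"},"grip_force":{"type":"number"}},"required":["dp","yaw"]}

```bash
mkdir -p pics
cat > h.py <<'E'
from bench import ctrl
import numpy as np, cv2
def snap(c,fn):
    im,d=ctrl.get_image(c); cv2.imwrite('pics/'+fn,im[:,:,::-1]); np.savez(''+c+'.npz',im=im,d=d); return im,d
def w(c,u,v,z):
    k=ctrl.camera_info(c); p=np.array([(u-k['cx'])/k['fx']*z,(v-k['cy'])/k['fy']*z,z,1]); return (np.linalg.inv(k['extrinsics'])@p)[:3]
def cloud(c,d):
    k=ctrl.camera_info(c); v,u=np.mgrid[:480,:640]; P=np.stack([(u-k['cx'])/k['fx']*d,(v-k['cy'])/k['fy']*d,d,np.ones_like(d)],-1)
    P=P@np.linalg.inv(k['extrinsics']).T; P=P[...,:3]; P[d==0]=np.nan; return P
E
python3 - <<'E'
from h import *
for c in('top','side'):
    im,d=snap(c,c+'1.png')
    for l in('dispenser_thick','dispenser_thin','rocker_thick','dowel_thick','dowel_thin','bush_wood','nut_bone','bush_white'):
        print(c,l,[(round(r['score'],2),np.round(r['extent']).tolist()) for r in ctrl.search_frame(c,l)[:4]])
s=ctrl.get_state();print(s['time'],s['position'],s['tool_rot'],s['ft_force'])
E
```

```text
top dispenser_thick [(0.89, [383.0, 205.0, 472.0, 272.0])]
top dispenser_thin [(0.68, [236.0, 213.0, 324.0, 281.0]), (0.56, [118.0, 236.0, 198.0, 311.0])]
top rocker_thick [(0.69, [393.0, 238.0, 475.0, 259.0])]
top dowel_thick [(0.71, [382.0, 200.0, 473.0, 276.0])]
top dowel_thin [(0.46, [245.0, 240.0, 258.0, 243.0])]
top bush_wood []
top nut_bone [(0.52, [300.0, 267.0, 322.0, 274.0])]
top bush_white [(0.62, [302.0, 210.0, 306.0, 222.0]), (0.41, [302.0, 267.0, 323.0, 275.0]), (0.33, [388.0, 228.0, 404.0, 236.0])]
side dispenser_thick [(0.89, [301.0, 171.0, 355.0, 234.0]), (0.5, [322.0, 229.0, 343.0, 280.0])]
side dispenser_thin [(0.89, [283.0, 232.0, 360.0, 318.0]), (0.63, [293.0, 310.0, 396.0, 431.0])]
side rocker_thick [(0.65, [326.0, 170.0, 349.0, 202.0])]
side dowel_thick [(0.6, [318.0, 209.0, 324.0, 215.0])]
side dowel_thin [(0.61, [324.0, 169.0, 351.0, 208.0]), (0.36, [316.0, 288.0, 319.0, 295.0])]
side bush_wood []
side nut_bone [(0.41, [348.0, 268.0, 357.0, 277.0])]
side bush_white []
0.9 [0.26198378 0.59487359 0.22259826] [ 0.32535758  1.546133   -0.32527284] [ 0.29101607 -0.50853725  0.77738979]
```

View pics/top1.png

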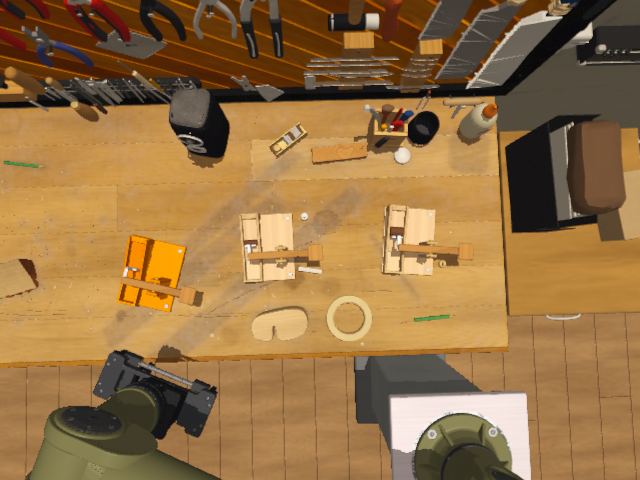

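View pics/side1.png

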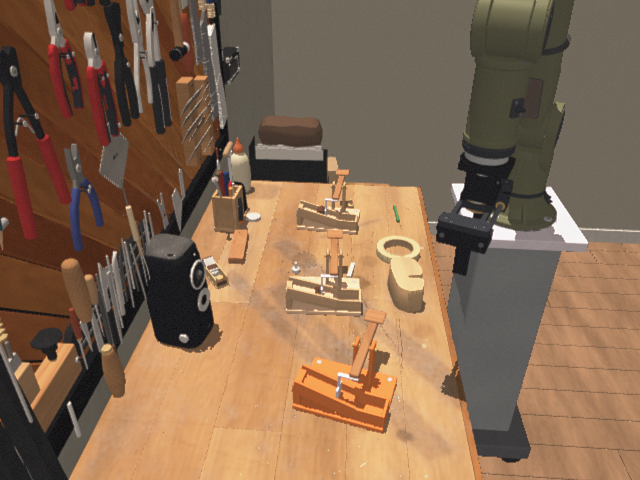

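Run:
```python
from h import *
a=np.load('top.npz')['im'];b=np.load('side.npz')['im']
A=cv2.resize(a[190:300,225:485],(780,330),interpolation=3);B=cv2.resize(b[160:330,270:410],(700,850),interpolation=3)
cv2.imwrite('pics/t2.png',A[:,:,::-1]);cv2.imwrite('pics/s2.png',cv2.resize(B,(480,583))[:,:,::-1])
```

```text
(no output)
```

View pics/t2.png

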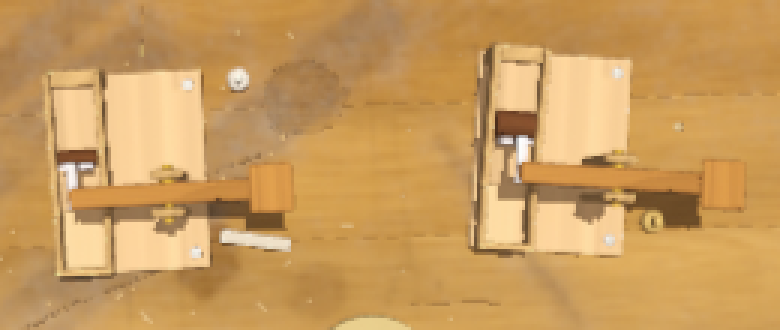

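View pics/s2.png

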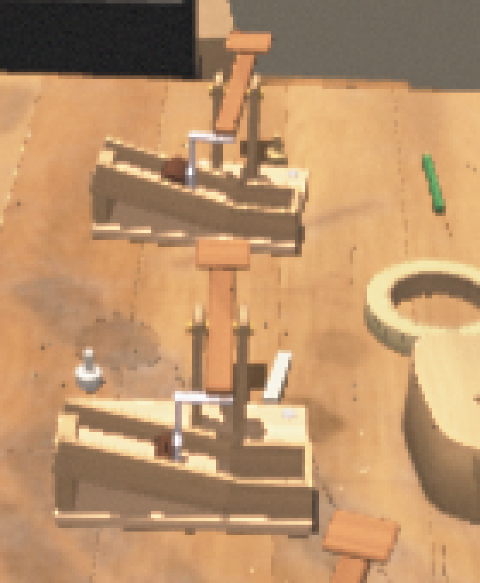

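The candidates in the top picture are:
- **Right dispenser (427,240):** it has the wider dark dowel at (397,231), and the wooden bush stands by it at (442,263).
- **Middle dispenser (268,247):** it has a narrow dowel at (251,242), with the bone bar and the white bush beside it.
- **Orange one (150,272):** this is the look-alike that isn't meant.

The enlarged crop confirms that the right one is dispenser_thick. Next I measure its pad.

Run:
```python
from h import *
d=np.load('top.npz')['d'];im=np.load('top.npz')['im'];P=cloud('top',d)
for n,(u0,u1,v0,v1) in dict(right=(445,480,235,268),mid=(300,330,238,268)).items():
    Q=P[v0:v1,u0:u1]; m=(Q[...,2]>.085)&(Q[...,2]<.115); X=Q[m]
    print(n,len(X),X[:,2].mean()); 
    vv,uu=np.nonzero(m); print('px',uu.min()+u0,uu.max()+u0,vv.min()+v0,vv.max()+v0)
    print(X.min(0),X.max(0))
# beam axis & pad for right
X=P[225:270,380:480].reshape(-1,3);X=X[(X[:,2]>.083)&(X[:,2]<.12)]
for y0 in np.arange(X[:,1].min(),X[:,1].max(),.008):
    s=X[(X[:,1]>=y0)&(X[:,1]<y0+.008)]
    if len(s): print(round(y0,3),len(s),s[:,0].min().round(4),s[:,0].max().round(4),s[:,2].mean().round(4))
# tallest around
R=P[200:280,375:485].reshape(-1,3);print('max z',np.nanmax(R[:,2]))
# base plate top-face corners via screws px (430,214),(428,270)
k=ctrl.camera_info('top');print(np.round(k['extrinsics'],3),k['fx'])
r=ctrl.cut_out('side','pad_thick');print([(q['score'],q['extent']) for q in r])
r=ctrl.cut_out('top','pad_thick');print([(q['score'],q['extent']) for q in r])
```

```text
right 342 0.0952122796673046
px 445 473 243 259
[ 0.46585336 -0.01959473  0.08601291] [0.50135502 0.04234284 0.10188916]
mid 300 0.0958314305995461
px 300 322 244 260
[0.47321634 0.30976577 0.08849205] [0.50832921 0.3581257  0.1027377 ]
-0.02 45 0.4659 0.4985 0.0971
-0.012 60 0.466 0.4987 0.097
-0.004 60 0.4662 0.5012 0.0964
0.004 67 0.4664 0.5014 0.0967
0.012 31 0.4667 0.4908 0.093
0.02 32 0.4778 0.4933 0.0913
0.028 28 0.478 0.4934 0.0915
0.036 24 0.4804 0.4937 0.0916
0.044 25 0.4807 0.4939 0.0916
0.052 30 0.4809 0.505 0.0921
0.06 50 0.4725 0.5052 0.0929
0.068 64 0.4706 0.5099 0.0931
0.076 56 0.4707 0.5079 0.0936
0.084 31 0.4753 0.4995 0.092
0.092 29 0.4843 0.4996 0.0917
0.1 26 0.4867 0.5 0.0923
0.108 26 0.4869 0.5002 0.0913
0.116 28 0.4871 0.5026 0.0915
0.124 27 0.4874 0.5029 0.0918
0.132 39 0.4876 0.5209 0.0897
0.14 21 0.49 0.5187 0.088
max z 0.10188916072170451
[[-0.029 -1.     0.012  0.327]
 [-0.997  0.028 -0.066  0.543]
 [ 0.066 -0.014 -0.998  1.121]
 [ 0.     0.     0.     1.   ]] 486.2599684334464
[(0.87, [330.2, 170.6, 347.3, 204.6])]
[]
```

```bash
cat > plan.py <<'E'
from h import *
from scipy.spatial.transform import Rotation as R
import sys
def plan(t):
    s=ctrl.get_state();r=R.from_rotvec(s['tool_rot']);M=r.as_matrix()
    print('t',s['time'],'pos',s['position'].round(4),'f',np.round(s['ft_force'],2),'w',s['grip_width'])
    print(M.round(3)); print('units', (M.T@(np.array(t)-s['position'])/.025).round(2))
    print('yaw of y axis deg',np.degrees(np.arctan2(M[1,1],M[0,1])))
plan([float(a) for a in sys.argv[1:4]])
E
python3 plan.py 0.483 -0.006 0.223
```

```text
t 1.0 pos [0.262  0.5949 0.2226] f [0.81 0.02 0.02] w 0.998033101097297
[[ 0.     0.403  0.915]
 [ 0.     0.915 -0.403]
 [-1.     0.     0.   ]]
units [ -0.02 -18.43  17.78]
yaw of y axis deg 66.23304453789325
```

Request:
servo_tool(
  dp=[
    [0,-0.9,0.9],
    [0,-0.9,0.9],
    [0,-0.9,0.9],
    [0,-0.9,0.9],
    [0,-0.9,0.9],
  ],
  yaw=[0,0,0,0,0],
  fingers=0,
)

```text
time: 1.5
position: [0.32, 0.4454, 0.2227]
tool_rot: [0.326, 1.546, -0.325]
ft_force: [-0.9, -0.3, -0.2]
grip_width: 0.642
```

Request:
servo_tool(
  dp=[
    [0,-0.9,0.9],
    [0,-0.9,0.9],
    [0,-0.9,0.9],
    [0,-0.9,0.9],
    [0,-0.9,0.9],
  ],
  yaw=[0,0,0,0,0],
)

```text
time: 2.0
position: [0.3776, 0.2971, 0.2228]
tool_rot: [0.326, 1.546, -0.325]
ft_force: [0.2, -0.4, -0.1]
grip_width: 0.172
```

Request:
servo_tool(
  dp=[
    [0,-0.9,0.9],
    [0,-0.9,0.9],
    [0,-0.9,0.9],
    [0,-0.9,0.9],
    [0,-0.9,0.9],
  ],
  yaw=[0,0,0,0,0],
)

```text
time: 2.5
position: [0.4352, 0.1488, 0.2229]
tool_rot: [0.326, 1.546, -0.325]
ft_force: [-0.6, -0.3, 0.0]
grip_width: 0.007
```

```bash
python3 plan.py 0.483 -0.006 0.223
```

```text
t 2.5 pos [0.4352 0.1488 0.2229] f [-0.56 -0.3   0.02] w 0.006785598718739476
[[ 0.001  0.403  0.915]
 [ 0.001  0.915 -0.403]
 [-1.     0.001  0.   ]]
units [-0.01 -4.9   4.24]
yaw of y axis deg 66.2391528204383
```

Request:
servo_tool(
  dp=[
    [0,-0.98,0.85],
    [0,-0.98,0.85],
    [0,-0.98,0.85],
    [0,-0.98,0.85],
    [0,-0.98,0.85],
  ],
  yaw=[0,0,0,0,0],
)

```text
time: 3.0
position: [0.483, -0.0062, 0.2229]
tool_rot: [0.326, 1.545, -0.325]
ft_force: [0.3, -0.0, -0.6]
grip_width: 0.007
```

Request:
servo_tool(
  dp=[
    [0.3,0,0],
    [0.3,0,0],
    [0.3,0,0],
    [0.3,0,0],
    [0.3,0,0],
  ],
  yaw=[1,1,1,1,1],
)

```text
time: 3.5
position: [0.4828, -0.0049, 0.1849]
tool_rot: [0.736, 1.442, -0.735]
ft_force: [-0.8, 0.3, -1.2]
grip_width: 0.005
```

Request:
servo_tool(
  dp=[
    [0.2,0,0],
    [0.2,0,0],
    [0.2,0,0],
    [0.2,0,0],
    [0.2,0,0],
  ],
  yaw=[1,1,1,1,1],
)

```text
time: 4.0
position: [0.4828, -0.0049, 0.1601]
tool_rot: [1.132, 1.257, -1.131]
ft_force: [-0.4, -0.2, -0.6]
grip_width: 0.002
```

Request:
servo_tool(
  dp=[
    [0.2,0,0],
    [0,0,0],
    [0,0,0],
    [0,0,0],
    [0,0,0],
  ],
  yaw=[1,0,0,0,0],
)

```text
time: 4.5
position: [0.4829, -0.0049, 0.1554]
tool_rot: [1.206, 1.211, -1.205]
ft_force: [-0.4, 0.2, 0.3]
grip_width: 0.003
```

```bash
python3 plan.py 0.483 -0.006 0.103
python3 - <<'E'
from h import *
for c in('top','side'): snap(c,c+'3.png')
a=np.load('top.npz')['im'];b=np.load('side.npz')['im']
A=cv2.resize(a[180:300,350:510],(640,480),interpolation=3);B=cv2.resize(b[140:260,270:430],(640,480),interpolation=3)
cv2.imwrite('pics/t3.png',A[:,:,::-1]);cv2.imwrite('pics/s3.png',B[:,:,::-1])
E
```

```text
t 4.5 pos [ 0.4829 -0.0049  0.1554] f [-0.4   0.17  0.27] w 0.002795410637343785
[[ 0.001  1.     0.005]
 [ 0.     0.005 -1.   ]
 [-1.     0.001 -0.   ]]
units [2.1  0.   0.04]
yaw of y axis deg 0.296573059641846
```

View pics/s3.png

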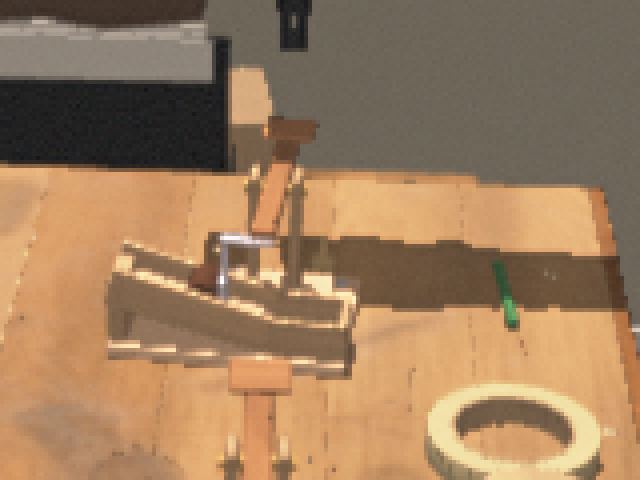

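View pics/t3.png

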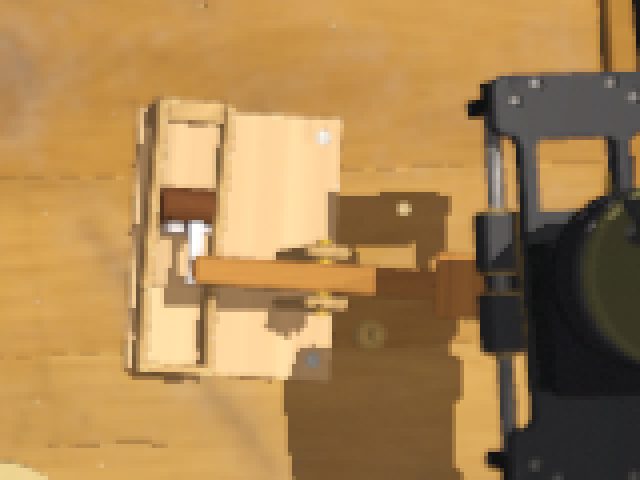

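The side view shows the shut fingertips at (293,45) right above the pad at (292,130), and the bush stands clear. I'll press now.

Request:
servo_tool(
  dp=[
    [0.6,0,0],
    [0.6,0,0],
    [0.5,0,0],
    [0.4,0,0],
    [0.3,0,0],
  ],
  yaw=[0,0,0,0,0],
)

```text
time: 5.1
position: [0.4825, -0.0052, 0.0944]
tool_rot: [1.205, 1.211, -1.207]
ft_force: [-2.2, -1.0, 3.8]
grip_width: 0.005
```

Request:
servo_tool(
  dp=[
    [0.3,0,0],
    [0.3,0,0],
    [0.2,0,0],
    [0.1,0,0],
    [0,0,0],
  ],
  yaw=[0,0,0,0,0],
)

```text
time: 5.6
position: [0.4828, -0.0047, 0.0727]
tool_rot: [1.206, 1.211, -1.206]
ft_force: [-1.8, -1.2, 5.3]
grip_width: 0.007
```

Request:
servo_tool(
  dp=[
    [0.1,0,0],
    [0.1,0,0],
    [0,0,0],
    [0,0,0],
    [0,0,0],
  ],
  yaw=[0,0,0,0,0],
)

```text
time: 6.1
position: [0.4834, -0.0043, 0.0682]
tool_rot: [1.207, 1.211, -1.204]
ft_force: [-2.3, 1.6, 6.1]
grip_width: 0.004
```

Request:
servo_tool(
  dp=[
    [0,0,0],
    [0,0,0],
    [0,0,0],
    [0,0,0],
    [0,0,0],
  ],
  yaw=[0,0,0,0,0],
)

```text
time: 6.6
position: [0.4834, -0.0044, 0.0682]
tool_rot: [1.207, 1.211, -1.205]
ft_force: [-1.2, 0.1, 5.5]
grip_width: 0.004
```

```bash
cat > look.py <<'E'
from h import *
import sys
n=sys.argv[1]
for c in('top','side'): snap(c,c+n+'.png')
a=np.load('top.npz')['im'];b=np.load('side.npz')['im']
A=cv2.resize(a[190:290,370:490],(480,400),interpolation=3);B=cv2.resize(b[150:250,280:360],(320,400),interpolation=3)
cv2.imwrite('pics/c%s.png'%n,np.hstack([A,B])[:,:,::-1])
E
python3 look.py 4
```

```text
(no output)
```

View pics/c4.png

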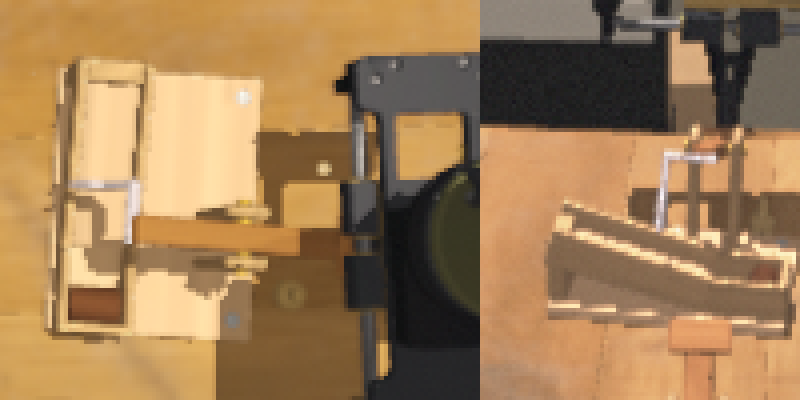

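The gate is lifted, and the dowel lies in the tray at (95,303) in the left half and (768,272) in the right half. I'll let go now.

Request:
servo_tool(
  dp=[
    [0,0,0],
    [-0.2,0,0],
    [-0.3,0,0],
    [-0.4,0,0],
    [-0.5,0,0],
  ],
  yaw=[0,0,0,0,0],
)

```text
time: 7.2
position: [0.4829, -0.0046, 0.1034]
tool_rot: [1.207, 1.211, -1.206]
ft_force: [-0.5, -0.4, -0.2]
grip_width: 0.002
```

Request:
servo_tool(
  dp=[
    [-0.8,0,0],
    [-0.8,0,0],
    [-0.8,0,0],
    [-0.8,0,0],
    [-0.8,0,0],
  ],
  yaw=[0,0,0,0,0],
)

```text
time: 7.7
position: [0.4825, -0.0042, 0.204]
tool_rot: [1.207, 1.212, -1.205]
ft_force: [0.2, 0.4, -0.1]
grip_width: 0.006
```

Request:
servo_tool(
  dp=[
    [-0.2,0,0],
    [0,0,0],
    [0,0,0],
    [0,0,0],
    [0,0,0],
  ],
  yaw=[0,0,0,0,0],
)

```text
time: 8.2
position: [0.4822, -0.0049, 0.2066]
tool_rot: [1.205, 1.212, -1.208]
ft_force: [0.8, -0.2, -0.3]
grip_width: 0.006
```

```bash
python3 look.py 5
python3 - <<'E'
from h import *
z=np.load('top.npz');im=z['im'].astype(int);P=cloud('top',z['d'])
# dark dowel pixels
m=(im.sum(2)<260)&(im[...,0]>im[...,2]+25);m[:255]=0;m[280:]=0;m[:,:380]=0;m[:,412:]=0
print(m.sum(),np.nanmean(P[m],0)); 
n=(im.sum(2)<260)&(im[...,0]>im[...,2]+25);n[:232]=0;n[248:]=0;n[:,:240]=0;n[:,262:]=0
print('thin',n.sum(),np.nanmean(P[n],0))
cv2.imwrite('pics/m5.png',cv2.resize(z['im'][200:290,225:345],(480,360),interpolation=3)[:,:,::-1])
print(ctrl.get_state()['ft_force'],ctrl.get_state()['time'])
E
```

```text
107 [0.45452251 0.1464297  0.02419228]
thin 41 [0.51975246 0.47099754 0.04384689]
[-0.13314105 -1.03206565 -0.04661792] 8.3
```

View pics/c5.png

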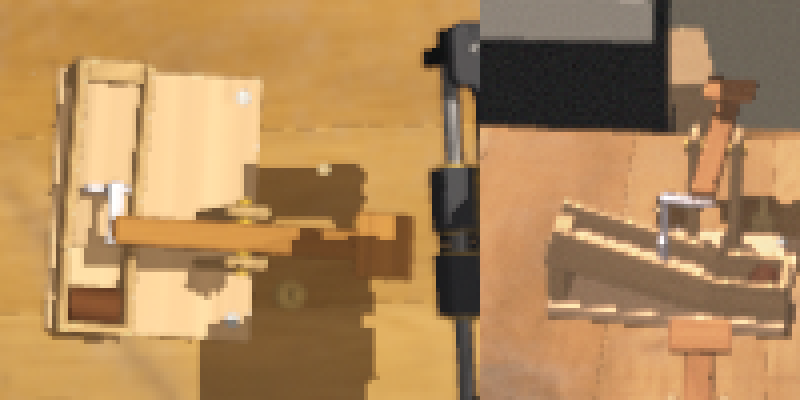

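View pics/m5.png

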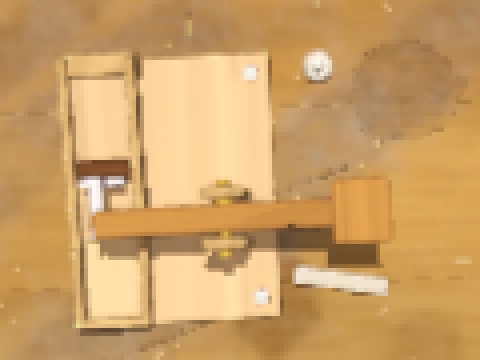

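```bash
python3 -c "
from bench import ctrl
print(ctrl.close_job())"
```

```text
the job is handed in; nothing more can be done
None
```

The thick dowel is in its catch tray and the gate has swung shut again. I handed the job in at about 8.3 s; the hand-in reports no verdict.

- **Press:** I picked the right-hand dispenser, which has the thicker dowel and the wooden bush beside it. With shut fingers I pressed its pad down to a TCP height of 68 mm, with 5–6 N on the tool. I held it there until the dowel showed in the tray, then backed off straight up to about 207 mm.
- **Dowel in the tray:** I measured the thick dowel's visible surface at about (0.455, 0.146, 0.024) m. That is roughly 45 mm toward the robot from the dispenser's origin, within the tray limits; I only estimated that origin.
- **Everything else:** The pictures show the pressed rocker back up and its gate shut. The other rocker, the thin dowel, the bone bar and both bushes look unmoved. I judged these by eye and did not measure the rocker angles.
- **Contact:** The last force reading was about 1 N, at noise level, and the robot was clear of everything.

No check failed. The networks gave some wrong or missing results: "dowel_thick" came back as the whole dispenser in the top view, and the wooden bush was not found. I therefore identified the dispensers from the enlarged crops.

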